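# Clip on the shifter battery and hold the derailleur cage forward

### The job

The rear end of a bicycle frame lies on a timber block with its derailleur facing up. Stand the loose battery on the open end of the grey shoe on the chainstay, slide it along under the shoe's lips until it clicks home, and let go of it. Then swing the derailleur's sprung cage arm forward (towards the side where the battery shoe is) as far as it goes, and hold it against its stop with the gripper: the program finishes while still holding the cage arm there. Leave the other things on the bench where they are.

Things in the scene. Friction and masses are not known exactly. Their poses are not given: they have to be found in the camera images.
- battery_mid (a point): centre of the loose battery, half-way up (21 mm above its underside). It stands on the bench: black body 22 mm wide (its x), 34 mm long (y), on a grey foot 30 mm wide (x), 40 mm long (y), 6 mm thick; 42 mm tall in all, 35 to 70 g; z up. A notch across the middle of the foot's underside takes the detent; the two ends are alike: either way round will do.
- shoe_home (a point): point on the grey battery shoe's floor, 70 mm above the bench, where the middle of the battery's underside must end up. The shoe is part of the frame end (fixed, its place and yaw differ each run). x, y, z are the frame end's axes, z up: slide the battery along +y, its foot's length along y. An end stop stands 0.8 mm past home. Pushing over the bump takes some 5 to 15 N.
- shoe_landing (a point): point on the open part of the shoe floor, 65 mm before shoe_home along -y, same axes and height: the battery can be stood here between flared guides (8 mm high, about 50 mm apart at their mouth 8 mm further along +y, narrowing to 33 mm), clear of the lips, then slid along +y.
- shoe_mouth (a point): point on the shoe floor where the lips begin, 30 mm before shoe_home along -y, same axes. From here on the side walls are 33 mm apart; the lips over the foot leave a 26 mm slot for the body; their underside is 8 mm and top 11 mm above the floor (15 mm at the turned-up front), so the battery cannot go in from above, and fingers on its body should stay 16 mm or more above the floor.
- detent (a joint): how far the sprung steel bump in the shoe floor is pressed down, m: 0 when up (2.2 mm proud of the floor, at shoe_home), about 0.002 while the foot rides over it; back to about 0 when the notch in the foot reaches it (the click).
- cage_pivot (a point): on the vertical axis of the derailleur's cage arm, at the cage arm's mid-height, 70 mm above the bench; axes are the frame end's as for shoe_home. The black pivot body (radius 17 mm, from 84 to 109 mm above the bench) sits over it.
- cage_tip (a point): centre of the toothed wheel at the free end of the cage arm, 85 mm from cage_pivot, 70 mm above the bench; its -x axis points from pivot to tip, z up. The arm is a pair of aluminium plates 26 mm wide, together 20 mm high (60 to 80 mm above the bench), free below and on both sides of its outer half; the wheel bulges up to 8 mm beyond each side of the plates.
- cage (a joint): angle of the cage arm, rad: 0 at rest, where it points along the frame end's -x turned 0.45 rad towards +y; it grows as the tip swings forward (counterclockwise from above, tip moving towards -y), to the stop at 1.1. A spring drives it back to 0: about 3 N at the tip to start, 7 N at the stop.
- paint_can: bystander: paint can, 106 mm across, 120 mm tall; origin at its underside
- screw_jar: bystander: glass jar, 64 mm across, 85 mm tall; origin at its underside
- wrench: bystander: 170 mm wrench lying flat
- screwdriver: bystander: 190 mm screwdriver lying flat
- tape_roll: bystander: roll of tape, 90 mm across, 30 mm high; origin at its underside
- sprocket: bystander: steel sprocket lying flat, 82 mm across, 5 mm thick
- patch_box: bystander: cardboard box 60 x 34 x 18 mm lying flat
Not all that is in view belongs to the job. Of the things that look like the part that bears battery_mid, take the one that is farthest from the robot's base at the start.

How it is judged:
By the outcome, as a careful person would: the job done as asked, in the order asked, and still so for the second after the job is handed in, while the arm keeps its last pose, push and grip.
It also fails if it takes over 61 s, if anything falls off the work surface, if the arm or the gripper's body presses on something with over 40 N, if the wrist force passes 120 N, or if a joint passes its speed limit or range.

### The arm

A 7-joint arm with a two-finger parallel gripper is mounted at the origin on the work surface. World frame = base frame: x ahead of the robot, y to its left, z up, the work surface at z = 0. Lengths are in m, angles in rad, forces in N, time in s.
With the tool pointing down it reaches from about 0.4 to 0.85 m from the base axis. Payload 4.5 kg.
Tool frame: the origin (TCP) lies between the finger pads; the fingertips stand ahead of it and the grasp point (between the pads) lies 6 mm ahead of it (env.nose_length is the z of the fingertips in the tool frame, in m); z points along the fingers, y is the direction in which the jaws open and shut (so a half turn about z gives the same grasp; the last joint's range is limited). The gripper opens to 88 mm and grips with 3 to 60 N. Pads are 18 mm wide; open, the fingers measure 123 mm over their backs; the gripper's body (75 mm by 187 mm) begins 45 mm behind the grasp point.
Start: joints at [-1.254, 0.689, -0.195, 1.565, 0.157, 0.902, -0.215], TCP at [0.174, 0.6, 0.264] pointing down, gripper open.
Joint ranges: [-3.01, 3.01], [-0.46, 2.08], [-1.47, 1.51], [0.13, 2.56], [-1, 4.14], [0.04, 2.09], [-2.66, 2.66]. Speed limits (rad/s): [2.57, 2.57, 3.14, 3.14, 3.14, 3.14, 3.14].

### API

Orientations are given as a rotation vector (axis times angle).
In Python, from plant import env, optics, order gives the robot as it stands.
- The arm moves only by the tool servo_tool, never from a script. Its argument "steps" is a list of rows, each an object of numbers: "x", "y", "z": the shift along the tool's x, y, z in mm; "ax", "ay", "az": the turn, a rotation vector about the tool's x, y, z in degrees; "hand": the opening, from 0 (shut) to 1 (fully open). A call has 1 to 10 rows; each row shifts and turns the commanded pose from where the row before left it, along the tool's axes as they then stand; what a row does not reach is not made up. A row lasts 1/10 s, in which the tool goes at most 50 mm and 8.59 degrees, less where a joint would pass 70% of its speed; a pose out of reach is approached as far as the arm can. A call with a gripper value outside its range is refused whole. The fingers move at their own pace and stop on an object; the grip force is fixed at half the most. Time passes only in rows, so rows that do not move let the fingers close. It gives the time, the measured TCP pose, the force and the opening at its end, in the units of the state.
- env.get_state(): the state, without advancing time (a new reading comes with each control period).
- optics.camera(name): name is "side" or "top"; returns (picture, depth): 420x560x3 uint8, blue, green, red; 420x560 float32, m along the optical axis (not along the pixel's ray), 0 where there is no reading.
- optics.calibration(name): a dict with "fovy" (degrees; the focal length in pixels is half the picture's height over the tangent of half this angle, whatever the lens; pixels are square), "cx", "cy" (the principal point, pixels), "distortion" ([k1, k2, p1, p2, k3] as OpenCV has them; the pictures are not rectified), "view" (4x4, takes a point from world to camera coordinates). Camera axes: x right, y up, looking along -z (the intrinsics and any distortion apply to the point x, -y, -z); pixel columns grow to the right and rows downward; lengths in m; the calibration is good to about 2 mm. A picture is of the moment at which its call begins. calibration takes no time and is no camera call.
- order.finish_job(): hands the job in, once; it reports no verdict.
The state is a dict: "clock": time; "q": joint angles; "joint_vel": joint speeds; "joint_efforts": joint torques, N m; "tcp_pos": TCP position; "orientation": TCP orientation; "ft_force": force on the tool from outside, world axes, zero at the start; "moment": the same for the moment, N m; "grip_width": opening from 0.0 (shut) to 1.0 (fully open).
Only numpy, scipy, OpenCV 4.12 (cv2) and the standard library are available. Lean on these libraries where they do the work, as an engineer would, in place of code of your own. Each camera call takes 0.05 s, during which the arm holds its last target. There are 200 camera calls.

## Working session

There is one attempt and no reset: what is moved stays moved. The work goes in short steps, Python scripts to look and compute and a tool call to move; the robot and the scene stay as the last step left them, time stands still between calls to the robot, and variables do not carry over. Pictures are saved under pics/ and viewed, about 8 in all and at most 12, crops included, and the job is handed in when it is done.

Besides the shell and the picture viewer there is one more tool, called as name([rows], argument=value, ...), one row to a line, values as JSON. servo_tool: Moves the arm, as the interface text tells. Its arguments: {"type":"object","properties":{"steps":{"type":"array","items":{"type":"object","properties":{"x":{"type":"number"},"y":{"type":"number"},"z":{"type":"number"},"ax":{"type":"number"},"ay":{"type":"number"},"az":{"type":"number"},"hand":{"type":"number"}}}}},"required":["steps"]}

```bash
mkdir -p pics; ls; cat > h.py <<'E'
import numpy as np, cv2
from plant import env, optics, order
def grab(n,tag):
    im,d=optics.camera(n); im=np.ascontiguousarray(im); cv2.imwrite(f'pics/{tag}.png',im); np.save(f'pics/{tag}.npy',d); return im,d
def K(n):
    c=optics.calibration(n); f=210/np.tan(np.radians(c['fovy'])/2)
    return np.array([[f,0,c['cx']],[0,f,c['cy']],[0,0,1]]),np.array(c['distortion'],float),np.array(c['view'])
def ray(n,px):
    k,d,V=K(n); u=cv2.undistortPoints(np.array(px,float).reshape(-1,1,2),k,d).reshape(-1,2)
    dc=np.c_[u[:,0],-u[:,1],-np.ones(len(u))]; R=V[:3,:3]; return -R.T@V[:3,3], dc@R
def onplane(n,px,z):
    o,d=ray(n,px); return o+d*((z-o[2])/d[:,2])[:,None]
def bydepth(n,px,D):
    o,d=ray(n,px); return o+d*np.array([D[int(round(v)),int(round(u))] for u,v in np.reshape(px,(-1,2))])[:,None]
def proj(n,P):
    k,d,V=K(n); Q=np.reshape(P,(-1,3))@V[:3,:3].T+V[:3,3]
    return cv2.projectPoints(Q*[1,-1,-1],np.zeros(3),np.zeros(3),k,d)[0].reshape(-1,2)
E
python3 - <<'E'
from h import *
a,_=grab('top','top0'); b,_=grab('side','side0')
s=env.get_state(); print(s, env.nose_length)
for n in('top','side'): print(n,K(n)[0][0,0],ray(n,[[280,210]]),optics.calibration(n)['distortion'])
E
```

```text
pics
{'clock': 0.1, 'q': array([-1.25418703,  0.68989639, -0.19454413,  1.56624182,  0.15730032,
        0.90252346, -0.21508399]), 'joint_vel': array([ 0.00066998, -0.00110346, -0.00114439, -0.00317936,  0.00171684,
       -0.00071878,  0.00073029]), 'joint_efforts': array([-3.78170036e-03, -5.28496099e+01, -1.27174996e+00, -1.53838634e+01,
       -5.25589124e-02,  1.93150110e-03,  5.00284852e-05]), 'tcp_pos': array([0.17428781, 0.59964869, 0.26299267]), 'orientation': array([-4.42565920e-01, -3.11013583e+00,  2.62569712e-03]), 'ft_force': array([ 0.50973623,  0.08612242, -0.46554408]), 'moment': array([ 0.02611472,  0.00530454, -0.01700851]), 'grip_width': 0.9983770206939652} 0.025
top 449.08862142850074 (array([0.36165091, 0.00805493, 1.17732984]), array([[ 0.18138066,  0.00612755, -0.98366565]])) [-0.12932262  0.          0.          0.          0.        ]
side 435.4342180531495 (array([-0.1484322 , -0.61885527,  0.7140964 ]), array([[ 0.5988067 ,  0.55195075, -0.580468  ]])) [-0.09663285  0.          0.          0.          0.        ]
```

View pics/top0.png

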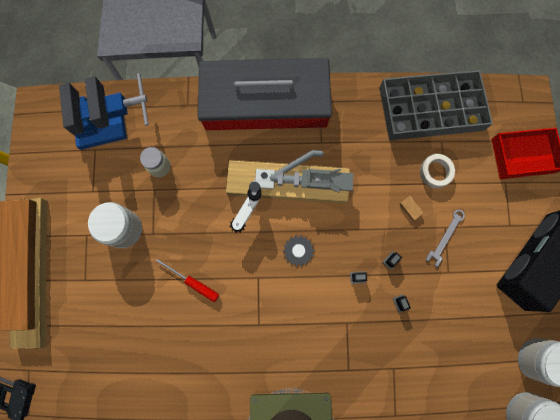

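View pics/side0.png

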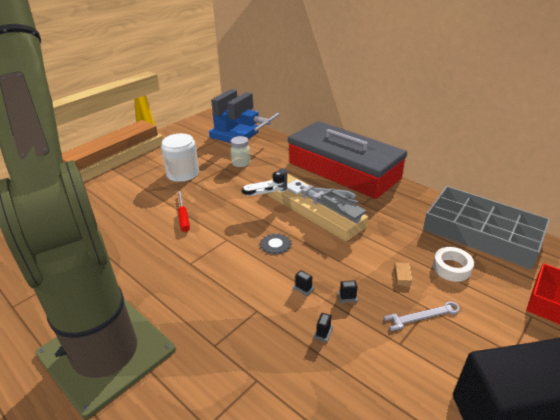

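The three battery candidates are in the top view at (360,278), (393,260) and (402,303). The shoe is at about (320–352,180), with its open end on the right. The cage pivot is at (254,190) and the tip at (237,225). I'll measure the distances and take one close crop.

```bash
python3 - <<'E'
from h import *
a=cv2.imread('pics/top0.png'); D=np.load('pics/top0.npy')
for p in [(360,278),(393,260),(402,303)]: q=bydepth('top',[p],D)[0]; print(p,q,np.hypot(q[0],q[1]))
c=cv2.resize(a[145:245,222:362],None,fx=5,fy=5,interpolation=cv2.INTER_CUBIC)
e=cv2.resize(a[240:320,340:420],(400,400),interpolation=cv2.INTER_CUBIC)
out=np.zeros((600,800,3),np.uint8); out[:500,:700]=c; 
cv2.imwrite('pics/c1.png',out[:500,:700]); 
s=cv2.imread('pics/side0.png'); Ds=np.load('pics/side0.npy')
c2=cv2.resize(s[160:240,235:375],None,fx=4,fy=4,interpolation=cv2.INTER_CUBIC)
o=np.zeros((720-120,800,3),np.uint8);o[:320,:560]=c2;o[320:600,:280]=cv2.resize(e,(280,280)); o[320:600,290:570]=cv2.resize(s[260:340,285:365],(280,280),interpolation=cv2.INTER_CUBIC)
cv2.imwrite('pics/c2.png',o)
np.set_printoptions(precision=3,suppress=True)
# height map over frame
uv=np.array([(u,v) for v in range(150,235) for u in range(225,360)])
P=bydepth('top',uv,D); H=P[:,2].reshape(85,135); 
print('heights every 4 px'); 
for v in range(164,196,2): print(v,' '.join('%3d'%(1000*H[v-150,u-225]) for u in range(290,358,3)))
E
```

```text
(360, 278) [ 0.39237127 -0.18284704  0.04254639] 0.4328836534642924
(393, 260) [ 0.43558752 -0.26981078  0.04114845] 0.5123810543669348
(402, 303) [ 0.32652328 -0.28705199  0.0418231 ] 0.4347600442688624
heights every 4 px
164  56  56  58  52   0   1  -1  -3   4   0   0  -2 1177   0   0  -3   0  -1   0  -1   1   0   0
166  54  56  50  39  35  37  39  33  36  38  -5   1   0   1   2   0  -1   0   4  -1  -2   3   3
168  56  47  36  39  35  34  38  38  42  38  34  36  37  35  40  40  38  38  39  36   0  -4   3
170  36  37  38  39  40  71  85  75  80  79 1177  83  79  82  38  78  79  35  36  41  -3   2   0
172  41  33  63  38  72  68  82  82  84  82  82  80  79  86  75  69  69  41 1177  42   2  -2  -1
174  41  36  63  64  70  67  84  66  73  75  74  67  72  68  67  70  71  69  73  74  68  68  -1
176  60  56  65  57  69  68  85  67  70  69 1177  67  76  71  70  68  70  68  70  70  72  70  -1
178  62  62  61  60  66  68  87  69  67  75  73  73  72  68  70  67  66  69  70  67  69  69   0
180  59  56  60  59  71  73  84  70  69  72  71  72  70  74  69  66  70 1177  69  71  68   1   1
182  57  58  63  57  70  72  86  61  69  69  70  69  74  67  71  71  69  72  73  70  71  -1   2
184  42  38  63  47  71  70  80  81  78  81  80  80  81  85  71  67  70  69  70  68  72  -2   0
186  37  38  53  37  67  70  80  83  77  81  84  82  81  85  69  67  70  68  73  67  70   5   5
188  39  36  39  41  34  39  61  60  64  63  69  70  74  73  79  68  71  65  70  69  72   0  -2
190  35  41  37  39  35  37  38  34  37  36  36  36  38  35  37  77  79  61  62  68  69   2   2
192  39  42  38  32  39  39  37  36  38  37  38  36  37  39  38  38  71  37  32  39   2   2   1
194  38  41  38  39  34  39  34  37  39  38  38  40  37  36  39  39  39  37  39  41   1   2   3
```

View pics/c1.png

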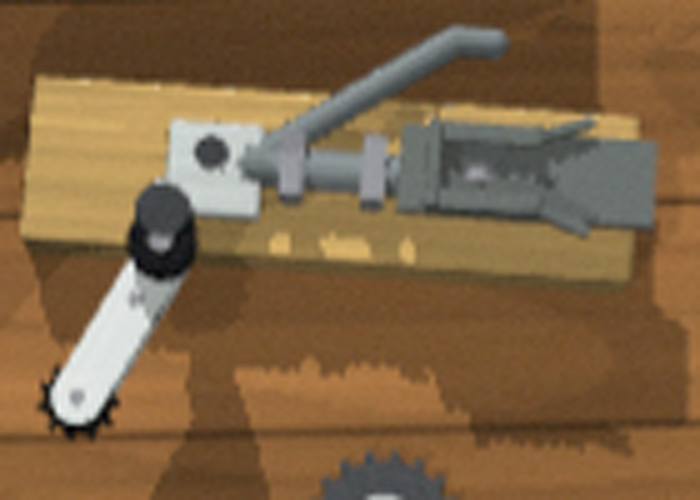

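View pics/c2.png

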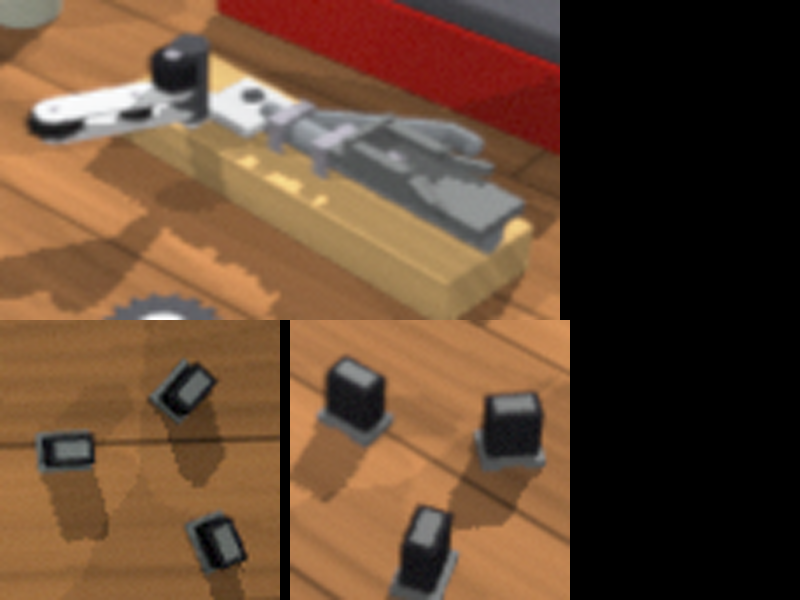

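The farthest candidate is the one at (393,260), 0.51 m from the base against 0.43 m for the other two. The crop confirms a black body on a grey foot, turned about 45° in the image. In the shoe, the bright detent is at about (317,179), the lips' front is near u=331 and the end stop is near u=310.

```bash
python3 - <<'E'
from h import *
np.set_printoptions(precision=4,suppress=True)
a=cv2.imread('pics/top0.png'); D=np.load('pics/top0.npy')
cr=lambda x,y:(222+(x-2)/5,145+(y-2)/5)
def line(nm,p,q,z):
    P=onplane('top',[cr(*p),cr(*q)],z); d=P[0]-P[1]; print(nm,P[:,:2].ravel(),'yaw(+y dir)',np.degrees(np.arctan2(-d[0],d[1])),np.hypot(d[0],d[1]))
line('block far',(38,77),(638,118),.038); line('block near',(22,240),(632,283),.038)
line('tube',(245,165),(400,178),.062)
print('detent',onplane('top',[cr(475,172)],.072)); print('tip',onplane('top',[cr(77,397)],.08))
print('body low',onplane('top',[cr(163,243)],.09),'bodytop',onplane('top',[cr(163,207)],.109))
print('floor end',onplane('top',[cr(655,142),cr(651,228)],.07))
# depth-based points, both views
for n,t,(u0,u1,v0,v1) in [('top','top0',(228,360,155,232)),('side','side0',(240,372,165,235))]:
    Dn=np.load(f'pics/{t}.npy'); im=cv2.imread(f'pics/{t}.png'); uv=np.array([(u,v) for v in range(v0,v1) for u in range(u0,u1)])
    P=bydepth(n,uv,Dn); c=im[uv[:,1],uv[:,0]].astype(int); sat=c.max(1)-c.min(1)
    b=(P[:,2]>.098)&(P[:,2]<.125)&(P[:,1]>.03); print(n,'pivot body',b.sum(),P[b].mean(0),np.ptp(P[b],axis=0))
    f=(P[:,2]>.055)&(P[:,2]<.1)&(P[:,1]<-.06)&(P[:,1]>-.19)&(sat<30)
    r=cv2.minAreaRect((P[f][:,:2]*1000).astype(np.float32)); print(n,'shoe rect',r)
    w=(P[:,2]>.055)&(P[:,2]<.1)&(P[:,1]>.04)&(P[:,0]<.60); print(n,'arm',w.sum(),cv2.minAreaRect((P[w][:,:2]*1000).astype(np.float32)))
# battery
for n,t,cx,cy in [('top','top0',393,260),('side','side0',348,291)]:
    Dn=np.load(f'pics/{t}.npy'); im=cv2.imread(f'pics/{t}.png'); uv=np.array([(u,v) for v in range(cy-16,cy+17) for u in range(cx-16,cx+17)])
    P=bydepth(n,uv,Dn)
    m=(P[:,2]>.036)&(P[:,2]<.048); r=cv2.minAreaRect((P[m][:,:2]*1000).astype(np.float32)); print(n,'top face',m.sum(),r,P[m].mean(0))
    m=(P[:,2]>.012)&(P[:,2]<.06); print('body',cv2.minAreaRect((P[m][:,:2]*1000).astype(np.float32)))
s=cv2.imread('pics/side0.png')
o=np.hstack([cv2.resize(x,(380,380),interpolation=cv2.INTER_CUBIC) for x in (a[242:280,374:412],s[272:310,329:367])]); cv2.imwrite('pics/c3.png',o)
E
```

```text
block far [ 0.7089  0.1465  0.6795 -0.169 ] yaw(+y dir) -5.334324530969507 0.31682909044679636
block near [ 0.621   0.1548  0.5911 -0.1616] yaw(+y dir) -5.398514446051707 0.317803849978147
tube [ 0.6521  0.0373  0.6435 -0.0418] yaw(+y dir) -6.224262860827602 0.07954127949947956
detent [[ 0.6433 -0.0794  0.072 ]]
tip [[0.5312 0.1221 0.08  ]]
body low [[0.6059 0.0779 0.09  ]] bodytop [[0.6197 0.0765 0.109 ]]
floor end [[ 0.6577 -0.1721  0.07  ]
 [ 0.6128 -0.1678  0.07  ]]
top pivot body 203 [0.6076 0.0776 0.1076] [0.0436 0.0321 0.0151]
top shoe rect ((660.2069702148438, -114.67874908447266), (112.24317932128906, 99.15841674804688), 87.74363708496094)
top arm 441 ((559.1777954101562, 106.33097839355469), (38.84162139892578, 105.07109832763672), 60.376548767089844)
side pivot body 126 [0.6057 0.0728 0.1058] [0.0468 0.0308 0.0144]
side shoe rect ((711.971923828125, -116.68934631347656), (112.78377532958984, 211.7101287841797), 89.98460388183594)
side arm 427 ((557.9675903320312, 100.62821960449219), (37.30385208129883, 108.59567260742188), 60.273193359375)
top top face 124 ((438.73162841796875, -274.0580749511719), (23.19295883178711, 34.99446105957031), 45.45862579345703) [ 0.4384 -0.2737  0.0419]
body ((438.73162841796875, -274.0580749511719), (23.19295883178711, 34.99446105957031), 45.45862579345703)
side top face 148 ((436.36358642578125, -273.788330078125), (26.62640953063965, 34.43589782714844), 47.62825012207031) [ 0.4343 -0.2753  0.0421]
body ((435.916259765625, -274.1690673828125), (27.793365478515625, 34.62036895751953), 47.4997444152832)
```

View pics/c3.png

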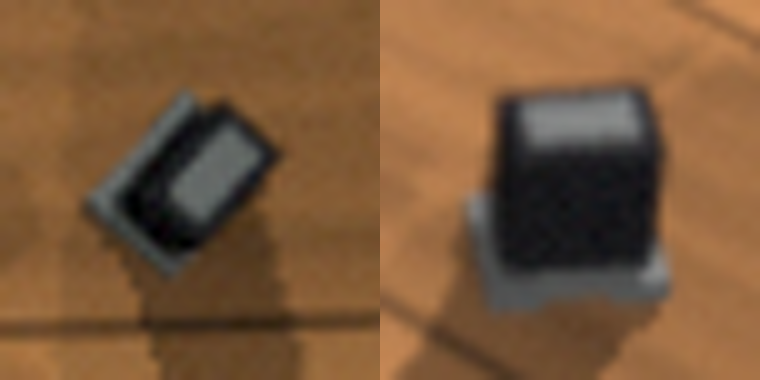

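Frame yaw is about −5.4°. Three lines agree on it, and the pivot-to-tip geometry matches. The crop shows the chosen battery's foot notch and its long axis at about −43.5° in the world. I'll swing over there on an arc.

servo_tool([
  {"x": -50, "az": 4.7},
  {"x": -50, "az": 4.7},
  {"x": -50, "az": 4.7},
  {"x": -50, "az": 4.7},
  {"x": -50, "az": 4.7},
  {"x": -50, "az": 4.7},
  {"x": -50, "az": 4.7},
  {"x": -50, "az": 4.7},
  {"x": -50, "az": 4.7},
  {"x": -50, "az": 4.7},
])

```text
$.steps[0]: bad value
```

servo_tool([
  {"x": -50, "az": 4.7},
  {"x": -50, "az": 4.7},
  {"x": -50, "az": 4.7},
  {"x": -50, "az": 4.7},
  {"x": -50, "az": 4.7},
  {"x": -50, "az": 4.7},
  {"x": -50, "az": 4.7},
  {"x": -50, "az": 4.7},
  {"x": -50, "az": 4.7},
  {"x": -50, "az": 4.7},
])

```text
$.steps[0]: bad value
```

```bash
cat >> h.py <<'E'
from scipy.spatial.transform import Rotation as R
np.set_printoptions(precision=4,suppress=True)
def to(x,y,z,ydeg,final=True):
    """tool-frame shift (mm, in present axes) and turn (deg) to pose pointing down with tool y at ydeg (mod 180)"""
    s=env.get_state(); Rc=R.from_rotvec(s['orientation']); 
    best=None
    for k in (0,180):
        a=np.radians(ydeg+k); y_=np.array([np.cos(a),np.sin(a),0]); z_=np.array([0,0,-1.]); Rt=R.from_matrix(np.c_[np.cross(y_,z_),y_,z_])
        t=(Rc.inv()*Rt).as_rotvec(degrees=True)
        if best is None or np.linalg.norm(t)<np.linalg.norm(best): best=t;b=Rt
    d=(np.array([x,y,z])-s['tcp_pos'])*1000
    print('shift now-axes',Rc.inv().apply(d).round(1),'turned-axes',b.inv().apply(d).round(1),'turn',best.round(2)); 
def st():
    s=env.get_state(); Rc=R.from_rotvec(s['orientation']).as_matrix(); print('t',s['clock'],'p',s['tcp_pos'],'y',np.degrees(np.arctan2(Rc[1,1],Rc[0,1])).round(2),'q',s['q'],'f',s['ft_force'],'m',s['moment'],'g',s['grip_width'])
E
python3 -c "
from h import *
st(); to(.437,-.274,.15,-43.5)"
```

```text
t 0.1 p [0.1743 0.5996 0.263 ] y 73.8 q [-1.2542  0.6899 -0.1945  1.5662  0.1573  0.9025 -0.2151] f [ 0.5097  0.0861 -0.4655] m [ 0.0261  0.0053 -0.017 ] g 0.9983770206939652
shift now-axes [-496.  -765.5  114.3] turned-axes [ 452.9 -791.9  113. ] turn [ -0.09  -0.05 -62.7 ]
```

servo_tool([
  {"x": -50, "y": 0, "z": 0, "ax": 0, "ay": 0, "az": 4.7, "hand": 1},
  {"x": -50, "y": 0, "z": 0, "ax": 0, "ay": 0, "az": 4.7, "hand": 1},
  {"x": -50, "y": 0, "z": 0, "ax": 0, "ay": 0, "az": 4.7, "hand": 1},
  {"x": -50, "y": 0, "z": 0, "ax": 0, "ay": 0, "az": 4.7, "hand": 1},
  {"x": -50, "y": 0, "z": 0, "ax": 0, "ay": 0, "az": 4.7, "hand": 1},
  {"x": -50, "y": 0, "z": 0, "ax": 0, "ay": 0, "az": 4.7, "hand": 1},
  {"x": -50, "y": 0, "z": 0, "ax": 0, "ay": 0, "az": 4.7, "hand": 1},
  {"x": -50, "y": 0, "z": 0, "ax": 0, "ay": 0, "az": 4.7, "hand": 1},
  {"x": -50, "y": 0, "z": 0, "ax": 0, "ay": 0, "az": 4.7, "hand": 1},
  {"x": -50, "y": 0, "z": 0, "ax": 0, "ay": 0, "az": 4.7, "hand": 1},
])

```text
clock: 1.1
tcp_pos: [0.562, 0.3035, 0.2633]
orientation: [-1.65, -2.673, 0.0]
ft_force: [0.8, 0.1, -0.4]
grip_width: 1.001
```

servo_tool([
  {"x": -50, "y": 0, "z": 0, "ax": 0, "ay": 0, "az": 4.7, "hand": 1},
  {"x": -50, "y": 0, "z": 0, "ax": 0, "ay": 0, "az": 4.7, "hand": 1},
  {"x": -50, "y": 0, "z": 0, "ax": 0, "ay": 0, "az": 4.7, "hand": 1},
  {"x": -50, "y": 0, "z": 0, "ax": 0, "ay": 0, "az": 4.7, "hand": 1},
  {"x": -50, "y": 0, "z": 0, "ax": 0, "ay": 0, "az": 4.7, "hand": 1},
  {"x": -50, "y": 0, "z": 0, "ax": 0, "ay": 0, "az": 4.7, "hand": 1},
  {"x": -50, "y": 0, "z": 0, "ax": 0, "ay": 0, "az": 4.7, "hand": 1},
  {"x": -50, "y": 0, "z": 0, "ax": 0, "ay": 0, "az": 4.7, "hand": 1},
  {"x": -50, "y": 0, "z": 0, "ax": 0, "ay": 0, "az": 4.7, "hand": 1},
  {"x": -50, "y": 0, "z": 0, "ax": 0, "ay": 0, "az": 4.7, "hand": 1},
])

```text
clock: 2.1
tcp_pos: [0.6083, -0.1806, 0.2632]
orientation: [-2.579, -1.793, 0.0]
ft_force: [0.4, -0.3, 0.1]
grip_width: 1.001
```

```bash
python3 -c "
from h import *
st(); to(.437,-.274,.12,-43.5)"
```

```text
t 2.1 p [ 0.6083 -0.1806  0.2632] y -20.38 q [ 0.1252  0.7062  0.1678  1.5464 -0.1388  0.9009 -0.0159] f [ 0.3778 -0.3308  0.063 ] m [-0.1044  0.0677 -0.009 ] g 1.001096117578692
shift now-axes [-147.3 -128.   143.3] turned-axes [-185.7  -59.9  143.2] turn [-0.02  0.   23.12]
```

servo_tool([
  {"x": 0, "y": 0, "z": 0, "ax": 0, "ay": 0, "az": 7.7, "hand": 1},
  {"x": 0, "y": 0, "z": 0, "ax": 0, "ay": 0, "az": 7.7, "hand": 1},
  {"x": 0, "y": 0, "z": 0, "ax": 0, "ay": 0, "az": 7.7, "hand": 1},
  {"x": -31, "y": -10, "z": 24, "ax": 0, "ay": 0, "az": 0, "hand": 1},
  {"x": -31, "y": -10, "z": 24, "ax": 0, "ay": 0, "az": 0, "hand": 1},
  {"x": -31, "y": -10, "z": 24, "ax": 0, "ay": 0, "az": 0, "hand": 1},
  {"x": -31, "y": -10, "z": 24, "ax": 0, "ay": 0, "az": 0, "hand": 1},
  {"x": -31, "y": -10, "z": 24, "ax": 0, "ay": 0, "az": 0, "hand": 1},
  {"x": -31, "y": -10, "z": 23, "ax": 0, "ay": 0, "az": 0, "hand": 1},
  {"x": 0, "y": 0, "z": 0, "ax": 0, "ay": 0, "az": 0, "hand": 1},
])

```text
clock: 3.1
tcp_pos: [0.4308, -0.2747, 0.1183]
orientation: [-2.884, -1.233, 0.012]
ft_force: [0.3, -0.1, 0.3]
grip_width: 0.995
```

```bash
python3 -c "
from h import *
st(); to(.437,-.274,.044,-43.5)"
```

```text
t 3.1 p [ 0.4308 -0.2747  0.1183] y -43.71 q [ 0.3964  0.7937  0.1321  2.0259 -0.2721  0.3474 -0.0162] f [ 0.2654 -0.0782  0.2535] m [-0.1059  0.1506 -0.014 ] g 0.9952346272492187
shift now-axes [ 5.1  4.6 74.2] turned-axes [ 4.7  4.  74.3] turn [-0.47  0.27 -0.21]
```

servo_tool([
  {"x": 5, "y": 4, "z": 10, "ax": 0, "ay": 0, "az": 0, "hand": 1},
  {"x": 0, "y": 0, "z": 20, "ax": 0, "ay": 0, "az": 0, "hand": 1},
  {"x": 0, "y": 0, "z": 20, "ax": 0, "ay": 0, "az": 0, "hand": 1},
  {"x": 0, "y": 0, "z": 14, "ax": 0, "ay": 0, "az": 0, "hand": 1},
  {"x": 0, "y": 0, "z": 10, "ax": 0, "ay": 0, "az": 0, "hand": 1},
  {"x": 0, "y": 0, "z": 0, "ax": 0, "ay": 0, "az": 0, "hand": 1},
  {"x": 0, "y": 0, "z": 0, "ax": 0, "ay": 0, "az": 0, "hand": 1},
])

```text
clock: 3.8
tcp_pos: [0.4444, -0.2719, 0.0469]
orientation: [2.884, 1.246, 0.001]
ft_force: [-0.4, -0.1, 0.0]
grip_width: 1.002
```

```bash
python3 -c "
from h import *
st(); to(.437,-.274,.044,-43.5); grab('side','s2')
im=cv2.imread('pics/s2.png');p=proj('side',[[.437,-.274,.03]])[0].astype(int);print(p)
cv2.imwrite('pics/s2c.png',cv2.resize(im[p[1]-60:p[1]+40,p[0]-70:p[0]+70],None,fx=5,fy=5,interpolation=cv2.INTER_CUBIC))"
```

```text
t 3.8 p [ 0.4444 -0.2719  0.0469] y -43.28 q [ 0.417   0.9294  0.0731  2.0178 -0.2941  0.2037 -0.0063] f [-0.3847 -0.0523  0.0023] m [-0.0443  0.1166 -0.0605] g 1.001786497819749
shift now-axes [-6.6 -3.9  2.9] turned-axes [-6.6 -3.9  2.9] turn [ 0.03 -0.01  0.22]
[348 287]
```

View pics/s2c.png

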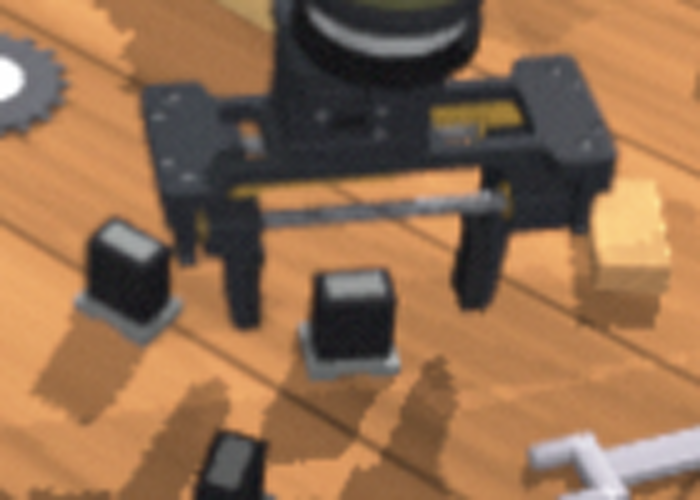

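The fingers straddle the right battery. I'll apply the correction and close.

servo_tool([
  {"x": -6.5, "y": -4, "z": 2.5, "ax": 0, "ay": 0, "az": 0.2, "hand": 1},
  {"x": 0, "y": 0, "z": 0, "ax": 0, "ay": 0, "az": 0, "hand": 1},
  {"x": 0, "y": 0, "z": 0, "ax": 0, "ay": 0, "az": 0, "hand": 0.5},
  {"x": 0, "y": 0, "z": 0, "ax": 0, "ay": 0, "az": 0, "hand": 0},
  {"x": 0, "y": 0, "z": 0, "ax": 0, "ay": 0, "az": 0, "hand": 0},
  {"x": 0, "y": 0, "z": 0, "ax": 0, "ay": 0, "az": 0, "hand": 0},
  {"x": 0, "y": 0, "z": 0, "ax": 0, "ay": 0, "az": 0, "hand": 0},
  {"x": 0, "y": 0, "z": 0, "ax": 0, "ay": 0, "az": 0, "hand": 0},
])

```text
clock: 4.65
tcp_pos: [0.4366, -0.2739, 0.0442]
orientation: [-2.886, -1.24, -0.0]
ft_force: [0.0, -1.1, 0.1]
grip_width: 0.481
```

servo_tool([
  {"x": 0, "y": 0, "z": 0, "ax": 0, "ay": 0, "az": 0, "hand": 0},
  {"x": 0, "y": 0, "z": 0, "ax": 0, "ay": 0, "az": 0, "hand": 0},
  {"x": 0, "y": 0, "z": 0, "ax": 0, "ay": 0, "az": 0, "hand": 0},
])

```text
clock: 4.95
tcp_pos: [0.4366, -0.2739, 0.0442]
orientation: [-2.886, -1.24, -0.0]
ft_force: [0.2, 0.2, 0.0]
grip_width: 0.383
```

```bash
python3 -c "
from h import *
st(); to(.6364,-.1441,.2,84.6)"
```

```text
t 4.95 p [ 0.4366 -0.2739  0.0442] y -43.5 q [ 0.4315  0.9321  0.0659  2.0336 -0.2928  0.1845 -0.0002] f [0.2261 0.2471 0.0065] m [-0.0453  0.0818  0.008 ] g 0.3827058864655984
shift now-axes [ 231.8   55.6 -155.8] turned-axes [ 186.7 -148.1 -155.8] turn [-0.   -0.01 51.9 ]
```

servo_tool([
  {"x": 0, "y": 0, "z": -30, "ax": 0, "ay": 0, "az": 0, "hand": 0},
  {"x": 0, "y": 0, "z": -40, "ax": 0, "ay": 0, "az": 0, "hand": 0},
  {"x": 0, "y": 0, "z": -40, "ax": 0, "ay": 0, "az": 7.4, "hand": 0},
  {"x": 0, "y": 0, "z": -35, "ax": 0, "ay": 0, "az": 7.4, "hand": 0},
  {"x": 0, "y": 0, "z": -10, "ax": 0, "ay": 0, "az": 7.4, "hand": 0},
  {"x": 0, "y": 0, "z": 0, "ax": 0, "ay": 0, "az": 7.4, "hand": 0},
  {"x": 0, "y": 0, "z": 0, "ax": 0, "ay": 0, "az": 7.4, "hand": 0},
  {"x": 0, "y": 0, "z": 0, "ax": 0, "ay": 0, "az": 7.4, "hand": 0},
  {"x": 0, "y": 0, "z": 0, "ax": 0, "ay": 0, "az": 7.4, "hand": 0},
])

```text
clock: 5.85
tcp_pos: [0.4364, -0.2737, 0.1992]
orientation: [-3.137, 0.153, 0.0]
ft_force: [0.3, 0.1, -0.6]
grip_width: 0.383
```

servo_tool([
  {"x": 25, "y": -20, "z": 0, "ax": 0, "ay": 0, "az": 0, "hand": 0},
  {"x": 31, "y": -25, "z": 0, "ax": 0, "ay": 0, "az": 0, "hand": 0},
  {"x": 31, "y": -25, "z": 0, "ax": 0, "ay": 0, "az": 0, "hand": 0},
  {"x": 31, "y": -25, "z": 0, "ax": 0, "ay": 0, "az": 0, "hand": 0},
  {"x": 31, "y": -25, "z": 0, "ax": 0, "ay": 0, "az": 0, "hand": 0},
  {"x": 25, "y": -18, "z": 0, "ax": 0, "ay": 0, "az": 0, "hand": 0},
  {"x": 13, "y": -10, "z": 0, "ax": 0, "ay": 0, "az": 0, "hand": 0},
  {"x": 0, "y": 0, "z": 0, "ax": 0, "ay": 0, "az": 0, "hand": 0},
  {"x": 0, "y": 0, "z": 0, "ax": 0, "ay": 0, "az": 0, "hand": 0},
])

```text
clock: 6.75
tcp_pos: [0.6353, -0.1444, 0.1988]
orientation: [3.138, -0.146, -0.002]
ft_force: [-0.6, 0.4, -0.7]
grip_width: 0.381
```

```bash
python3 -c "
from h import *
st(); to(.6364,-.1441,.13,84.6)"
```

```text
t 6.75 p [ 0.6353 -0.1444  0.1988] y -95.32 q [-0.1287  0.8697  0.5589  1.5618 -0.5552  0.8748 -1.0297] f [-0.58    0.3968 -0.6691] m [-0.0128  0.1329  0.0364] g 0.3811279409421342
shift now-axes [ 1.2 -0.4 68.8] turned-axes [ 1.1 -0.4 68.8] turn [0.03 0.09 0.08]
```

servo_tool([
  {"x": 1, "y": 0, "z": 20, "ax": 0, "ay": 0, "az": 0, "hand": 0},
  {"x": 0, "y": 0, "z": 24, "ax": 0, "ay": 0, "az": 0, "hand": 0},
  {"x": 0, "y": 0, "z": 20, "ax": 0, "ay": 0, "az": 0, "hand": 0},
  {"x": 0, "y": 0, "z": 10, "ax": 0, "ay": 0, "az": 0, "hand": 0},
  {"x": 0, "y": 0, "z": 0, "ax": 0, "ay": 0, "az": 0, "hand": 0},
  {"x": 0, "y": 0, "z": 0, "ax": 0, "ay": 0, "az": 0, "hand": 0},
])

```text
clock: 7.35
tcp_pos: [0.6373, -0.145, 0.126]
orientation: [3.138, -0.147, 0.001]
ft_force: [0.6, 0.3, -0.4]
grip_width: 0.386
```

```bash
python3 -c "
from h import *
st(); grab('side','s3')
im=cv2.imread('pics/s3.png');p=proj('side',[[.6364,-.144,.08]])[0].astype(int);print(p)
cv2.imwrite('pics/s3c.png',cv2.resize(im[p[1]-55:p[1]+45,p[0]-80:p[0]+60],None,fx=5,fy=5,interpolation=cv2.INTER_CUBIC))"
```

```text
t 7.35 p [ 0.6373 -0.145   0.126 ] y -95.37 q [-0.0988  0.9593  0.4965  1.5992 -0.6138  0.7428 -0.9834] f [ 0.6025  0.267  -0.3912] m [-0.01    0.1182  0.0217] g 0.38587947685832785
[352 206]
```

View pics/s3c.png

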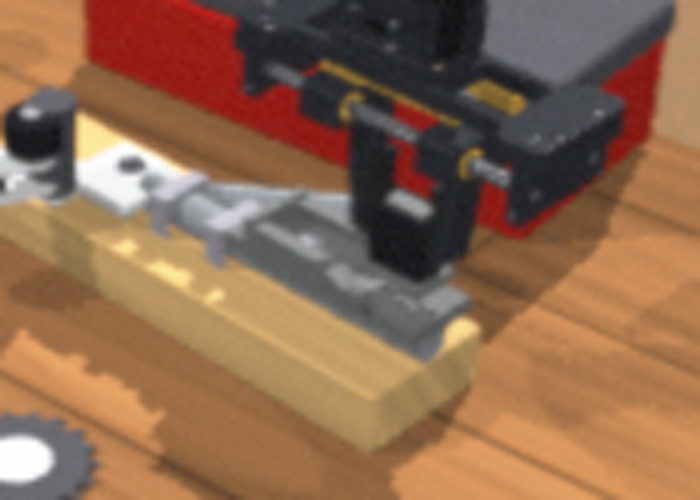

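The battery hangs about 12 mm over the open shoe floor. I'll check laterally using the side view's own fix of the shoe.

```bash
python3 - <<'E'
from h import *
print('detent side',onplane('side',[(235+393/4,160+155/4)],.072))
im=cv2.imread('pics/side0.png'); im3=cv2.imread('pics/s3.png')
yd=np.array([.094,.9956,0]);xd=np.array([.9956,-.094,0])
home=np.array([.6425,-.0794,.07])
def box(c,hx,y0,y1,z): return np.array([c+xd*a+yd*b+[0,0,z] for a,b in[(-hx,y0),(hx,y0),(hx,y1),(-hx,y1)]])
outs=[]
for n,src,ext in [('side',im,0),('top',cv2.imread('pics/top0.png'),0),('side',im3,1)]:
    p=proj(n,home-[0,.03,0])[0].astype(int); x0,y0=p[0]-40,p[1]-30; S=6
    c=cv2.resize(src[y0:y0+50,x0:x0+70],None,fx=S,fy=S,interpolation=cv2.INTER_CUBIC)
    def dr(B,col): cv2.polylines(c,[np.int32((proj(n,B)-[x0,y0])*S+S/2)],True,col,1)
    dr(box(home,.0165,-.03,.0208,.0),(0,255,255)); dr(box(home,.013,-.03,.0208,.011),(0,255,0)); dr(box(home,.0225,-.091,-.05,0),(255,255,0))
    if ext:
        s=env.get_state()['tcp_pos'].copy(); s[2]-=.0442; dr(box(s,.015,-.02,.02,0.006),(0,0,255)); dr(box(s,.011,-.017,.017,.042),(255,0,255))
    outs.append(c)
o=np.vstack([np.hstack(outs[:2]),np.hstack([outs[2],outs[2]*0])]); cv2.imwrite('pics/ov.png',o[:,:]); print(o.shape)
cv2.imwrite('pics/ov.png',cv2.resize(o,(800,571)))
E
```

```text
detent side [[ 0.6423 -0.0814  0.072 ]]
(600, 840, 3)
```

View pics/ov.png

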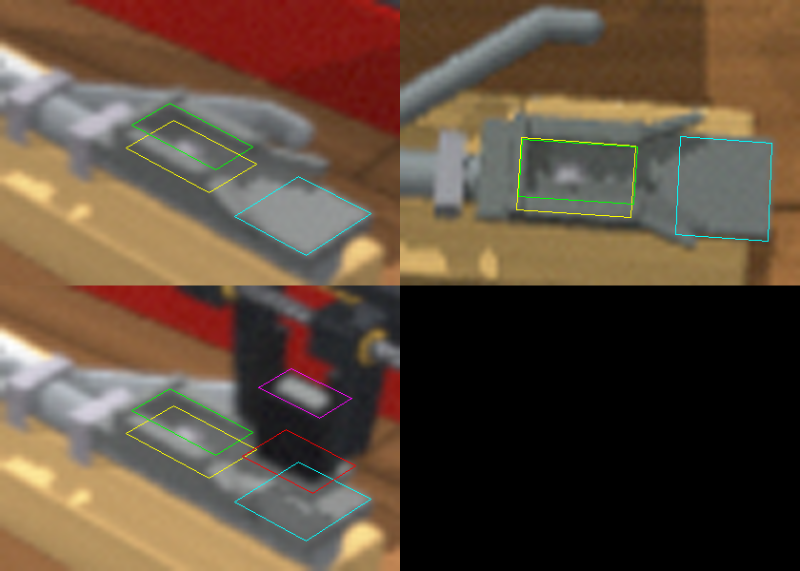

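The overlay agrees with both views to about 1–2 mm, and the battery sits on the shoe's axis. I'll lower it onto the floor.

servo_tool([
  {"x": 0, "y": 0, "z": 5, "ax": 0, "ay": 0, "az": 0, "hand": 0},
  {"x": 0, "y": 0, "z": 4, "ax": 0, "ay": 0, "az": 0, "hand": 0},
  {"x": 0, "y": 0, "z": 2, "ax": 0, "ay": 0, "az": 0, "hand": 0},
  {"x": 0, "y": 0, "z": 0, "ax": 0, "ay": 0, "az": 0, "hand": 0},
  {"x": 0, "y": 0, "z": 0, "ax": 0, "ay": 0, "az": 0, "hand": 0},
])

```text
clock: 7.9
tcp_pos: [0.6374, -0.1439, 0.1142]
orientation: [-3.138, 0.145, -0.0]
ft_force: [-0.6, -0.4, 0.7]
grip_width: 0.38
```

servo_tool([
  {"x": 0, "y": -3, "z": 0, "ax": 0, "ay": 0, "az": 0, "hand": 0},
  {"x": 0, "y": -4, "z": 0, "ax": 0, "ay": 0, "az": 0, "hand": 0},
  {"x": 0, "y": -4, "z": 0, "ax": 0, "ay": 0, "az": 0, "hand": 0},
  {"x": 0, "y": -4, "z": 0, "ax": 0, "ay": 0, "az": 0, "hand": 0},
  {"x": 0, "y": -3, "z": 0, "ax": 0, "ay": 0, "az": 0, "hand": 0},
  {"x": 0, "y": 0, "z": 0, "ax": 0, "ay": 0, "az": 0, "hand": 0},
])

```text
clock: 8.5
tcp_pos: [0.6393, -0.125, 0.1142]
orientation: [-3.137, 0.144, -0.0]
ft_force: [0.8, 0.4, 1.0]
grip_width: 0.387
```

servo_tool([
  {"x": 0, "y": -3, "z": 0, "ax": 0, "ay": 0, "az": 0, "hand": 0},
  {"x": 0, "y": -4, "z": 0, "ax": 0, "ay": 0, "az": 0, "hand": 0},
  {"x": 0, "y": -4, "z": 0, "ax": 0, "ay": 0, "az": 0, "hand": 0},
  {"x": 0, "y": -3, "z": 0, "ax": 0, "ay": 0, "az": 0, "hand": 0},
  {"x": 0, "y": 0, "z": 0, "ax": 0, "ay": 0, "az": 0, "hand": 0},
  {"x": 0, "y": 0, "z": 0, "ax": 0, "ay": 0, "az": 0, "hand": 0},
])

```text
clock: 9.1
tcp_pos: [0.6405, -0.1112, 0.1143]
orientation: [-3.137, 0.144, -0.0]
ft_force: [-0.7, 1.9, 1.9]
grip_width: 0.386
```

servo_tool([
  {"x": 0, "y": -3, "z": 0, "ax": 0, "ay": 0, "az": 0, "hand": 0},
  {"x": 0, "y": -3, "z": 0, "ax": 0, "ay": 0, "az": 0, "hand": 0},
  {"x": 0, "y": -3, "z": 0, "ax": 0, "ay": 0, "az": 0, "hand": 0},
  {"x": 0, "y": -3, "z": 0, "ax": 0, "ay": 0, "az": 0, "hand": 0},
  {"x": 0, "y": 0, "z": 0, "ax": 0, "ay": 0, "az": 0, "hand": 0},
  {"x": 0, "y": 0, "z": 0, "ax": 0, "ay": 0, "az": 0, "hand": 0},
])

```text
clock: 9.7
tcp_pos: [0.6417, -0.0996, 0.1144]
orientation: [-3.138, 0.145, -0.001]
ft_force: [0.4, -0.8, 3.3]
grip_width: 0.383
```

servo_tool([
  {"x": 0, "y": -3, "z": 0, "ax": 0, "ay": 0, "az": 0, "hand": 0},
  {"x": 0, "y": -3, "z": 0, "ax": 0, "ay": 0, "az": 0, "hand": 0},
  {"x": 0, "y": -3, "z": 0, "ax": 0, "ay": 0, "az": 0, "hand": 0},
  {"x": 0, "y": 0, "z": 0, "ax": 0, "ay": 0, "az": 0, "hand": 0},
  {"x": 0, "y": 0, "z": 0, "ax": 0, "ay": 0, "az": 0, "hand": 0},
])

```text
clock: 10.2
tcp_pos: [0.6424, -0.0904, 0.1142]
orientation: [-3.137, 0.144, -0.0]
ft_force: [-0.1, -0.7, 4.8]
grip_width: 0.375
```

servo_tool([
  {"x": 0, "y": -2, "z": 0, "ax": 0, "ay": 0, "az": 0, "hand": 0},
  {"x": 0, "y": -2, "z": 0, "ax": 0, "ay": 0, "az": 0, "hand": 0},
  {"x": 0, "y": 0, "z": 0, "ax": 0, "ay": 0, "az": 0, "hand": 0},
  {"x": 0, "y": 0, "z": 0, "ax": 0, "ay": 0, "az": 0, "hand": 0},
])

```text
clock: 10.6
tcp_pos: [0.6427, -0.0869, 0.1142]
orientation: [-3.138, 0.145, -0.0]
ft_force: [-0.8, -0.4, 2.8]
grip_width: 0.384
```

servo_tool([
  {"x": 0, "y": -1.5, "z": 0, "ax": 0, "ay": 0, "az": 0, "hand": 0},
  {"x": 0, "y": -1.5, "z": 0, "ax": 0, "ay": 0, "az": 0, "hand": 0},
  {"x": 0, "y": 0, "z": 0, "ax": 0, "ay": 0, "az": 0, "hand": 0},
])

```text
clock: 10.9
tcp_pos: [0.643, -0.0838, 0.1142]
orientation: [-3.138, 0.145, -0.0]
ft_force: [-0.3, -0.8, 4.2]
grip_width: 0.382
```

servo_tool([
  {"x": 0, "y": -1.5, "z": 0, "ax": 0, "ay": 0, "az": 0, "hand": 0},
  {"x": 0, "y": -1.5, "z": 0, "ax": 0, "ay": 0, "az": 0, "hand": 0},
  {"x": 0, "y": 0, "z": 0, "ax": 0, "ay": 0, "az": 0, "hand": 0},
])

```text
clock: 11.2
tcp_pos: [0.6432, -0.0813, 0.1142]
orientation: [3.138, -0.145, 0.0]
ft_force: [0.1, -1.4, 4.4]
grip_width: 0.385
```

servo_tool([
  {"x": 0, "y": -1, "z": 0, "ax": 0, "ay": 0, "az": 0, "hand": 0},
  {"x": 0, "y": -1, "z": 0, "ax": 0, "ay": 0, "az": 0, "hand": 0},
  {"x": 0, "y": 0, "z": 0, "ax": 0, "ay": 0, "az": 0, "hand": 0},
])

```text
clock: 11.5
tcp_pos: [0.6433, -0.0805, 0.1143]
orientation: [3.136, -0.146, 0.0]
ft_force: [0.2, -5.0, 3.2]
grip_width: 0.384
```

servo_tool([
  {"x": 0, "y": -1, "z": 0, "ax": 0, "ay": 0, "az": 0, "hand": 0},
  {"x": 0, "y": -1, "z": 0, "ax": 0, "ay": 0, "az": 0, "hand": 0},
  {"x": 0, "y": 0, "z": 0, "ax": 0, "ay": 0, "az": 0, "hand": 0},
])

```text
clock: 11.8
tcp_pos: [0.6433, -0.0804, 0.1143]
orientation: [3.134, -0.148, 0.001]
ft_force: [-0.7, -7.8, 2.1]
grip_width: 0.382
```

servo_tool([
  {"x": 0, "y": -1, "z": 0, "ax": 0, "ay": 0, "az": 0, "hand": 0},
  {"x": 0, "y": -1, "z": 0, "ax": 0, "ay": 0, "az": 0, "hand": 0},
  {"x": 0, "y": 0, "z": 0, "ax": 0, "ay": 0, "az": 0, "hand": 0},
])

```text
clock: 12.1
tcp_pos: [0.6432, -0.0802, 0.1144]
orientation: [3.131, -0.149, 0.001]
ft_force: [-0.7, -11.2, 1.4]
grip_width: 0.384
```

servo_tool([
  {"x": 0, "y": -2, "z": 0, "ax": 0, "ay": 0, "az": 0, "hand": 0},
  {"x": 0, "y": -2, "z": 0, "ax": 0, "ay": 0, "az": 0, "hand": 0},
  {"x": 0, "y": -1, "z": 0, "ax": 0, "ay": 0, "az": 0, "hand": 0},
  {"x": 0, "y": 0, "z": 0, "ax": 0, "ay": 0, "az": 0, "hand": 0},
])

```text
clock: 12.5
tcp_pos: [0.6432, -0.0798, 0.1146]
orientation: [3.124, -0.153, 0.002]
ft_force: [-1.3, -16.4, -0.5]
grip_width: 0.383
```

```bash
python3 -c "
from h import *
st(); grab('side','s4')
im=cv2.imread('pics/s4.png');p=proj('side',[[.643,-.08,.08]])[0].astype(int);print(p)
cv2.imwrite('pics/s4c.png',cv2.resize(im[p[1]-40:p[1]+40,p[0]-50:p[0]+60],None,fx=6,fy=6,interpolation=cv2.INTER_CUBIC))"
```

```text
t 12.5 p [ 0.6432 -0.0798  0.1146] y -95.6 q [-0.2129  0.9733  0.5071  1.6234 -0.637   0.7124 -1.0689] f [ -1.3277 -16.3574  -0.4895] m [-3.9285  0.4327  0.1393] g 0.3831967427496516
[333 195]
```

View pics/s4c.png

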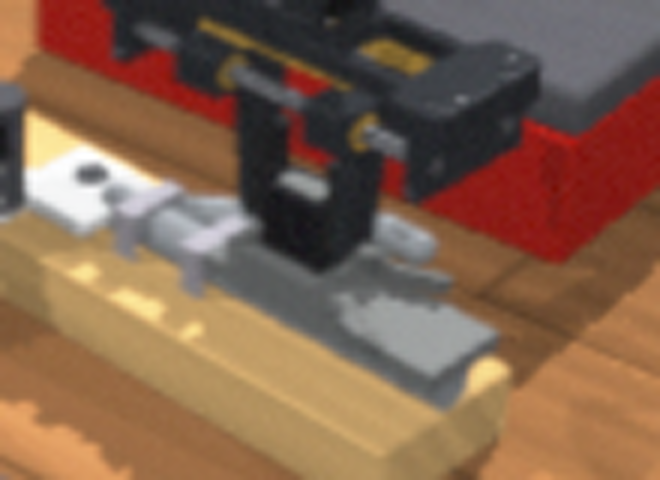

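16 N gives no more travel, and the battery's centre is within 1 mm of the seen detent, so it is against the end stop. I'll take off the push, then let go.

servo_tool([
  {"x": 0, "y": 5, "z": 0, "ax": 0, "ay": 0, "az": 0, "hand": 0},
  {"x": 0, "y": 5.5, "z": 0, "ax": 0, "ay": 0, "az": 0, "hand": 0},
  {"x": 0, "y": 0, "z": 0, "ax": 0, "ay": 0, "az": 0, "hand": 0},
  {"x": 0, "y": 0, "z": 0, "ax": 0, "ay": 0, "az": 0, "hand": 0},
])

```text
clock: 12.95
tcp_pos: [0.6432, -0.0806, 0.1142]
orientation: [-3.138, 0.145, -0.0]
ft_force: [-0.6, -2.6, 2.9]
grip_width: 0.381
```

A gentle tug back will test the click.

servo_tool([
  {"x": 0, "y": 2, "z": 0, "ax": 0, "ay": 0, "az": 0, "hand": 0},
  {"x": 0, "y": 1, "z": 0, "ax": 0, "ay": 0, "az": 0, "hand": 0},
  {"x": 0, "y": 0, "z": 0, "ax": 0, "ay": 0, "az": 0, "hand": 0},
  {"x": 0, "y": 0, "z": 0, "ax": 0, "ay": 0, "az": 0, "hand": 0},
])

```text
clock: 13.35
tcp_pos: [0.6432, -0.0809, 0.1142]
orientation: [-3.134, 0.142, 0.001]
ft_force: [-0.8, 1.2, 6.6]
grip_width: 0.382
```

It's held: 3 mm of tug moved it only 0.3 mm, so the detent has clicked. Releasing.

servo_tool([
  {"x": 0, "y": -1, "z": 0, "ax": 0, "ay": 0, "az": 0, "hand": 0},
  {"x": 0, "y": 0, "z": 0, "ax": 0, "ay": 0, "az": 0, "hand": 0.5},
  {"x": 0, "y": 0, "z": 0, "ax": 0, "ay": 0, "az": 0, "hand": 0.6},
  {"x": 0, "y": 0, "z": 0, "ax": 0, "ay": 0, "az": 0, "hand": 0.6},
  {"x": 0, "y": 0, "z": 0, "ax": 0, "ay": 0, "az": 0, "hand": 0.6},
  {"x": 0, "y": 0, "z": -10, "ax": 0, "ay": 0, "az": 0, "hand": 0.6},
  {"x": 0, "y": 0, "z": -25, "ax": 0, "ay": 0, "az": 0, "hand": 0.6},
  {"x": 0, "y": 0, "z": -40, "ax": 0, "ay": 0, "az": 0, "hand": 0.6},
  {"x": 0, "y": 0, "z": -35, "ax": 0, "ay": 0, "az": 0, "hand": 0.6},
  {"x": 0, "y": 0, "z": 0, "ax": 0, "ay": 0, "az": 0, "hand": 0.6},
])

```text
clock: 14.35
tcp_pos: [0.6459, -0.0844, 0.2302]
orientation: [3.136, -0.146, 0.016]
ft_force: [1.0, 0.1, 0.9]
grip_width: 0.601
```

```bash
python3 - <<'E'
from h import *
st()
for n in('side','top'):
    im,D=grab(n,n+'5'); cx,cy=proj(n,[[.6432,-.0808,.112]])[0].astype(int); uv=np.array([(u,v) for v in range(cy-14,cy+15) for u in range(cx-14,cx+15)]); P=bydepth(n,uv,D)
    m=(P[:,2]>.105)&(P[:,2]<.119)&(abs(P[:,0]-.643)<.03)&(abs(P[:,1]+.08)<.03); print(n,m.sum(),P[m].mean(0),cv2.minAreaRect((P[m][:,:2]*1000).astype(np.float32)))
E
```

```text
t 14.35 p [ 0.6459 -0.0844  0.2302] y -95.33 q [-0.242   0.8334  0.5977  1.5479 -0.5495  0.9218 -1.1269] f [0.9817 0.0742 0.9419] m [-0.0094  0.184  -0.0141] g 0.6007875176234387
side 89 [ 0.6382 -0.0821  0.1109] ((641.5413208007812, -80.28993225097656), (36.62446594238281, 25.673349380493164), 79.8460922241211)
top 0 [nan nan nan] ((0.0, 0.0), (0.0, 0.0), 0.0)<stdin>:5: RuntimeWarning: Mean of empty slice.
  ret = um.true_divide(
```

The side view shows the battery staying at home: centre (0.6415, −0.0803), top at z 0.111. Now the cage arm, gripped at r≈57 mm from the pivot.

```bash
python3 -c "
from h import *
to(.5563,.1075,.13,-121.2)"
```

```text
shift now-axes [-104.5 -181.4   95.3] turned-axes [-173.1 -117.7   95.5] turn [-0.05 -0.11 25.89]
```

servo_tool([
  {"x": 0, "y": 0, "z": 0, "ax": 0, "ay": 0, "az": 6.5, "hand": 0.6},
  {"x": 0, "y": 0, "z": 0, "ax": 0, "ay": 0, "az": 6.5, "hand": 0.6},
  {"x": 0, "y": 0, "z": 0, "ax": 0, "ay": 0, "az": 6.5, "hand": 0.6},
  {"x": 0, "y": 0, "z": 0, "ax": 0, "ay": 0, "az": 6.4, "hand": 0.6},
  {"x": -35, "y": -24, "z": 0, "ax": 0, "ay": 0, "az": 0, "hand": 0.6},
  {"x": -35, "y": -24, "z": 0, "ax": 0, "ay": 0, "az": 0, "hand": 0.6},
  {"x": -35, "y": -24, "z": 0, "ax": 0, "ay": 0, "az": 0, "hand": 0.6},
  {"x": -35, "y": -24, "z": 0, "ax": 0, "ay": 0, "az": 0, "hand": 0.6},
  {"x": -33, "y": -22, "z": 0, "ax": 0, "ay": 0, "az": 0, "hand": 0.6},
  {"x": 0, "y": 0, "z": 0, "ax": 0, "ay": 0, "az": 0, "hand": 0.6},
])

```text
clock: 15.45
tcp_pos: [0.5525, 0.1151, 0.2219]
orientation: [-3.028, 0.83, 0.013]
ft_force: [0.4, -0.7, -0.8]
grip_width: 0.601
```

servo_tool([
  {"x": 0, "y": 0, "z": 30, "ax": 0, "ay": 0, "az": 0, "hand": 0.6},
  {"x": 0, "y": 0, "z": 40, "ax": 0, "ay": 0, "az": 0, "hand": 0.6},
  {"x": 0, "y": 0, "z": 30, "ax": 0, "ay": 0, "az": 0, "hand": 0.6},
  {"x": 0, "y": 0, "z": 0, "ax": 0, "ay": 0, "az": 0, "hand": 0.6},
  {"x": 0, "y": 0, "z": 0, "ax": 0, "ay": 0, "az": 0, "hand": 0.6},
  {"x": 0, "y": 0, "z": 0, "ax": 0, "ay": 0, "az": 0, "hand": 0.6},
])

```text
clock: 16.05
tcp_pos: [0.5572, 0.1072, 0.1255]
orientation: [-3.025, 0.846, -0.003]
ft_force: [-0.0, 0.5, -0.1]
grip_width: 0.603
```

```bash
python3 -c "
from h import *
st();to(.5563,.1075,.078,-121.2)"
```

```text
t 16.05 p [0.5572 0.1072 0.1255] y -121.24 q [-0.6036  0.911   0.6032  1.8778 -0.8593  0.6323 -1.569 ] f [-0.0046  0.5278 -0.0717] m [0.0776 0.1532 0.0466] g 0.6026566019505116
shift now-axes [-1.   0.2 47.5] turned-axes [-0.9  0.2 47.5] turn [-0.05 -0.12 -0.04]
```

servo_tool([
  {"x": -1, "y": 0, "z": 15, "ax": 0, "ay": 0, "az": 0, "hand": 0.6},
  {"x": 0, "y": 0, "z": 17, "ax": 0, "ay": 0, "az": 0, "hand": 0.6},
  {"x": 0, "y": 0, "z": 15, "ax": 0, "ay": 0, "az": 0, "hand": 0.6},
  {"x": 0, "y": 0, "z": 0, "ax": 0, "ay": 0, "az": 0, "hand": 0.6},
  {"x": 0, "y": 0, "z": 0, "ax": 0, "ay": 0, "az": 0, "hand": 0.6},
])

```text
clock: 16.55
tcp_pos: [0.5562, 0.1082, 0.0785]
orientation: [-3.025, 0.845, -0.003]
ft_force: [0.5, -0.6, 0.1]
grip_width: 0.604
```

servo_tool([
  {"x": 0, "y": 0, "z": 0, "ax": 0, "ay": 0, "az": 0, "hand": 0.4},
  {"x": 0, "y": 0, "z": 0, "ax": 0, "ay": 0, "az": 0, "hand": 0.2},
  {"x": 0, "y": 0, "z": 0, "ax": 0, "ay": 0, "az": 0, "hand": 0},
  {"x": 0, "y": 0, "z": 0, "ax": 0, "ay": 0, "az": 0, "hand": 0},
  {"x": 0, "y": 0, "z": 0, "ax": 0, "ay": 0, "az": 0, "hand": 0},
  {"x": 0, "y": 0, "z": 0, "ax": 0, "ay": 0, "az": 0, "hand": 0},
])

```text
clock: 17.15
tcp_pos: [0.5549, 0.1073, 0.0776]
orientation: [3.024, -0.846, -0.0]
ft_force: [-3.7, -3.5, 5.4]
grip_width: 0.283
```

```bash
python3 -c "
from h import *
st()
for k in range(1,12):
  pass
p=np.array([.605,.078]); s=env.get_state()['tcp_pos'][:2]-p; print(np.hypot(*s)*1000,np.degrees(np.arctan2(s[1],s[0])))"
```

```text
t 17.15 p [0.5549 0.1073 0.0776] y -121.25 q [-0.5574  0.971   0.5111  1.8937 -0.9186  0.5316 -1.521 ] f [-3.657  -3.4962  5.4208] m [-0.614   0.7346  0.0124] g 0.28258554012669984
57.97597209389325 149.69956380576858
```

servo_tool([
  {"x": 0.2, "y": 5.1, "z": 0, "ax": 0, "ay": 0, "az": -5, "hand": 0},
  {"x": 0.2, "y": 5.1, "z": 0, "ax": 0, "ay": 0, "az": -5, "hand": 0},
  {"x": 0.2, "y": 5.1, "z": 0, "ax": 0, "ay": 0, "az": -5, "hand": 0},
  {"x": 0.2, "y": 5.1, "z": 0, "ax": 0, "ay": 0, "az": -5, "hand": 0},
  {"x": 0.2, "y": 5.1, "z": 0, "ax": 0, "ay": 0, "az": -5, "hand": 0},
  {"x": 0, "y": 0, "z": 0, "ax": 0, "ay": 0, "az": 0, "hand": 0},
])

```text
clock: 17.75
tcp_pos: [0.5473, 0.0852, 0.0776]
orientation: [-3.134, 0.171, 0.0]
ft_force: [-2.2, 2.3, 4.9]
grip_width: 0.28
```

```bash
cat >> h.py <<'E'
def cg():
    st(); s=env.get_state()['tcp_pos'][:2]-[.605,.078]; print('r',np.hypot(*s)*1000,'cage deg',np.degrees(np.arctan2(s[1],s[0]))%360-148.8)
E
python3 -c "
from h import *
cg()"
```

```text
t 17.75 p [0.5473 0.0852 0.0776] y -96.25 q [-0.452   0.9309  0.3771  1.9256 -0.782   0.4365 -1.167 ] f [-2.1649  2.3359  4.8935] m [ 0.2604  0.4952 -0.2704] g 0.2804092814982904
r 58.196424382978186 cage deg 24.04387548700035
```

servo_tool([
  {"x": 0.2, "y": 5.1, "z": 0, "ax": 0, "ay": 0, "az": -5, "hand": 0},
  {"x": 0.2, "y": 5.1, "z": 0, "ax": 0, "ay": 0, "az": -5, "hand": 0},
  {"x": 0.2, "y": 5.1, "z": 0, "ax": 0, "ay": 0, "az": -5, "hand": 0},
  {"x": 0.2, "y": 5.1, "z": 0, "ax": 0, "ay": 0, "az": -5, "hand": 0},
  {"x": 0.2, "y": 5.1, "z": 0, "ax": 0, "ay": 0, "az": -5, "hand": 0},
  {"x": 0.2, "y": 5.1, "z": 0, "ax": 0, "ay": 0, "az": -5, "hand": 0},
  {"x": 0, "y": 0, "z": 0, "ax": 0, "ay": 0, "az": 0, "hand": 0},
])

```text
clock: 18.45
tcp_pos: [0.5511, 0.0564, 0.0775]
orientation: [-3.07, -0.647, 0.001]
ft_force: [-3.0, 4.1, 8.5]
grip_width: 0.283
```

```bash
python3 -c "
from h import *
cg()"
```

```text
t 18.45 p [0.5511 0.0564 0.0775] y -66.21 q [-0.3288  0.9087  0.2516  1.9198 -0.5627  0.3845 -0.7984] f [-3.0389  4.0506  8.5273] m [ 0.5857  0.7989 -0.3489] g 0.283096827096112
r 58.0326912465035 cage deg 53.02876788845012
```

servo_tool([
  {"x": 0.2, "y": 5.1, "z": -0.5, "ax": 0, "ay": 0, "az": -5, "hand": 0},
  {"x": 0.1, "y": 4, "z": -0.5, "ax": 0, "ay": 0, "az": -4, "hand": 0},
  {"x": 0, "y": 0, "z": 0, "ax": 0, "ay": 0, "az": 0, "hand": 0},
  {"x": 0, "y": 0, "z": 0, "ax": 0, "ay": 0, "az": 0, "hand": 0},
])

```text
clock: 18.85
tcp_pos: [0.5551, 0.0487, 0.0777]
orientation: [-3.011, -0.884, 0.002]
ft_force: [-1.6, 4.5, -0.4]
grip_width: 0.28
```

```bash
python3 -c "
from h import *
cg()"
```

```text
t 18.85 p [0.5551 0.0487 0.0777] y -57.27 q [-0.2968  0.9062  0.2215  1.9085 -0.4915  0.3824 -0.6971] f [-1.5652  4.5459 -0.3667] m [ 0.813   0.455  -0.3142] g 0.28020651118037027
r 57.893412657086884 cage deg 61.63271756021962
```

servo_tool([
  {"x": 0.1, "y": 2, "z": 0, "ax": 0, "ay": 0, "az": -1, "hand": 0},
  {"x": 0, "y": 2, "z": 0, "ax": 0, "ay": 0, "az": 0, "hand": 0},
  {"x": 0, "y": 0, "z": 0, "ax": 0, "ay": 0, "az": 0, "hand": 0},
  {"x": 0, "y": 0, "z": 0, "ax": 0, "ay": 0, "az": 0, "hand": 0},
])

```text
clock: 19.25
tcp_pos: [0.5555, 0.0481, 0.0776]
orientation: [-2.998, -0.912, 0.007]
ft_force: [-5.8, 9.0, 3.5]
grip_width: 0.287
```

```bash
python3 -c "
from h import *
cg()"
```

```text
t 19.25 p [0.5555 0.0481 0.0776] y -56.16 q [-0.2901  0.9065  0.2159  1.9039 -0.4825  0.3888 -0.6835] f [-5.7527  9.0156  3.5497] m [ 1.7453  1.1866 -0.4711] g 0.28739195637479503
r 57.83945309091938 cage deg 62.29285673716416
```

servo_tool([
  {"x": 0, "y": 2, "z": 0, "ax": 0, "ay": 0, "az": 0, "hand": 0},
  {"x": 0, "y": 2, "z": 0, "ax": 0, "ay": 0, "az": 0, "hand": 0},
  {"x": 0, "y": 0, "z": 0, "ax": 0, "ay": 0, "az": 0, "hand": 0},
  {"x": 0, "y": 0, "z": 0, "ax": 0, "ay": 0, "az": 0, "hand": 0},
])

```text
clock: 19.65
tcp_pos: [0.5557, 0.048, 0.0774]
orientation: [-2.991, -0.915, 0.012]
ft_force: [-8.1, 14.2, 6.8]
grip_width: 0.287
```

```bash
python3 - <<'E'
from h import *
cg(); a,_=grab('top','t6'); b,D=grab('side','s6')
p=proj('top',[[.58,.02,.07]])[0].astype(int); q=proj('side',[[.6,.0,.08]])[0].astype(int)
o=np.hstack([cv2.resize(im[c[1]-55:c[1]+55,c[0]-75:c[0]+55],None,fx=3,fy=3,interpolation=cv2.INTER_CUBIC) for im,c in((a,p),(b,q))]); cv2.imwrite('pics/f6.png',o); print(o.shape)
cx,cy=proj('side',[[.6432,-.0808,.112]])[0].astype(int); uv=np.array([(u,v) for v in range(cy-14,cy+15) for u in range(cx-14,cx+15)]); P=bydepth('side',uv,D)
m=(P[:,2]>.105)&(P[:,2]<.119)&(abs(P[:,0]-.643)<.03)&(abs(P[:,1]+.08)<.03); print(m.sum(),P[m].mean(0))
E
```

```text
t 19.65 p [0.5557 0.048  0.0774] y -55.99 q [-0.2854  0.9075  0.2131  1.8993 -0.4807  0.3964 -0.68  ] f [-8.0833 14.1842  6.8233] m [ 2.9238  1.7321 -0.3641] g 0.2868434465203852
r 57.724364447439 cage deg 62.5490796817318
(330, 780, 3)
90 [ 0.6386 -0.0818  0.1105]
```

View pics/f6.png

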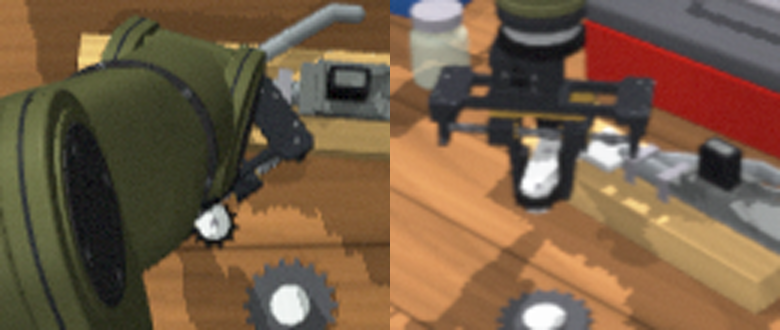

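The arm is firmly at its stop: another 4 mm of push moved it 0.2 mm and the force rose to 16 N. The view shows the fingers holding the cage arm and the battery still seated. Handing in.

```bash
python3 -c "
from h import *
print(order.finish_job())"
```

```text
the job is handed in; nothing more can be done
None
```

The battery is in the shoe and released, and I handed the job in at about 19.8 s with the gripper still holding the cage arm against its stop.

- **Battery:** I took the one farthest from the base (0.51 m), stood it on the shoe's open end and slid it in. It stopped within 1 mm of the seen detent and went no further at 16 N. A 3 mm tug back moved it only 0.3 mm, so I take it as clicked. After release its place did not change in the side camera, checked again before handing in.
- **Cage arm:** I gripped it about 58 mm from the pivot and swung it forward to a measured 62.5° (1.1 rad is 63.0°). The last 4 mm of push moved it 0.2 mm while the force rose from about 11 to 16 N, so it is on the stop.

**Checks that failed or disagreed:**
- I never felt a clear 5–15 N push as the foot rode over the bump; only the vertical force rose, to about 5 N. The click rests on the stop position and the tug test.
- The top-camera check of the seated battery gave no reading because the arm blocked the view.
- The two cameras differed by about 2 mm on the detent, which is within the calibration.

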